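# Match three look-alike protective caps to the spigots of a measured manifold

### The job

The manifold has been measured and must get its transport caps: put one of the three grey caps on each of its three spigots. The caps look alike but each bore suits one spigot only, so find by trial which belongs where (the right one slips over the rim and is then gripped by the spring balls), and press every cap fully home on the floor of its recess. Leave the gauges, samples and other things on the desk where they are.

Things in the scene. Friction and masses are not known exactly. Their poses are not given: they have to be found in the camera images.
- manifold: Fixed aluminium block, 80 (its x) x 208 (y) x 47 mm high, on a foot plate 104x226x8 mm; origin under its middle on the desk, z up. In its upper face three round recesses (ports), 52 mm wide, 22 mm deep, 64 mm apart along y. In each stands a steel spigot 23 mm high, outside 22, 26 or 30 mm in changing order, mouth bevelled 1.25 mm; four spring balls 16 mm up its side, 1.9 mm proud.
- port_left (a point): Centre of the recess floor of the left port (manifold's +y end), 25 mm above the desk, 22 mm below the face; axes as the manifold's. Its spigot may be of any size. A cap too small for a spigot stops on its mouth, the rim 23 mm above this point. One too large drops round it with no resistance at all; do not let go of it there: sunk to the floor it is hard to grasp again.
- port_mid (a point): The same point of the middle port. A cap whose bore is 2 mm wider than the spigot suits it: it slips over the mouth, meets the spring balls when its rim is 17 to 18 mm above this point, takes about 5 to 13 N to get past them (rim below 15 mm), then stays where it is left and slides on with a drag of 3 to 8 N.
- port_right (a point): The same point of the right port (manifold's -y end). A cap is home when its rim stands on the recess floor (this height); then only its top 9 mm, mostly the rounded crown, stand above the face, so fingers cannot hold it on the last part of the way: push on the crown.
- cap_a: Loose grey plastic cap, one of three alike outside: round, skirt 42 mm across and straight up to 23.5 mm, then a rounded crown with a flat 22 mm across; 31 mm tall, about 60 g. Open below, 23.5 mm deep inside. Its bore is 24, 28 or 32 mm, another in each cap; neither letter nor outside tells which. Origin: centre of the open rim (underside), z to the crown. Starts standing on its rim.
- cap_b: Loose grey plastic cap, one of three alike outside: round, skirt 42 mm across and straight up to 23.5 mm, then a rounded crown with a flat 22 mm across; 31 mm tall, about 60 g. Open below, 23.5 mm deep inside. Its bore is 24, 28 or 32 mm, another in each cap; neither letter nor outside tells which. Origin: centre of the open rim (underside), z to the crown. Starts standing on its rim.
- cap_c: Loose grey plastic cap, one of three alike outside: round, skirt 42 mm across and straight up to 23.5 mm, then a rounded crown with a flat 22 mm across; 31 mm tall, about 60 g. Open below, 23.5 mm deep inside. Its bore is 24, 28 or 32 mm, another in each cap; neither letter nor outside tells which. Origin: centre of the open rim (underside), z to the crown. Starts standing on its rim.
- micrometer: Bystander: outside micrometer lying on the desk, 34x112x13 mm; origin under its middle.
- lens_cap: Bystander: black lens cap lying flat, 51 mm across and 9 mm high, no part of this job; origin under its middle.
- gear_sample: Bystander: small spur gear lying flat, 44 mm across and 12 mm high; origin under its middle.
- plug_gauge: Bystander: plug gauge standing on end, 20 mm across and 100 mm tall; origin under its middle.
- stop_watch: Bystander: round bench timer lying flat, 66x58x18 mm; origin under its middle.

How it is judged:
By the outcome, as a careful person would: the job done as asked, in the order asked, and still so for the second after the job is handed in, with the robot touching nothing.
It also fails if it takes over 72 s, if anything falls off the work surface, if the arm or the gripper's body presses on something with over 40 N, if the wrist force passes 120 N, or if a joint passes its speed limit or range.

### The arm

A 7-joint arm with a two-finger parallel gripper is mounted at the origin on a cart in front of the work surface, level with it; the furniture and walls round the work are solid. World frame = base frame: x ahead of the robot, y to its left, z up, the work surface at z = 0. Lengths are in m, angles in rad, forces in N, time in s.
With the tool pointing down it reaches from about 0.425 to 0.925 m from the base axis. Payload 6.8 kg.
Tool frame: the origin (TCP) lies at the very end of the fingers, on their centre line; the grasp point (between the pads) lies 19 mm behind it; z points along the fingers, y is the line along which they close (so a half turn about z gives the same grasp; the last joint's range is limited). The gripper opens to 85 mm and grips with 20 to 120 N. Pads are 22 mm wide; open, the fingers measure 114 mm over their backs; the gripper's body (76 mm by 85 mm) begins 54 mm behind the grasp point. The pads swing forward as they close: fully open they stand 13 mm farther back than shut.
Start: joints at [1.046, 0.477, 0.022, 1.555, -0.011, 1.109, -0.083], TCP at [0.273, -0.617, 0.231] pointing down, gripper open.
Joint ranges: [-2.96, 2.96], [-0.34, 2.1], [-1.41, 1.46], [0.24, 2.44], [-1.37, 4.51], [0.17, 1.92], [-2.96, 2.96]. Speed limits (rad/s): [2.39, 2.39, 3.14, 3.14, 3.14, 3.14, 3.14].

### API

Orientations are given as a unit quaternion [w, x, y, z].
In Python, from station import bot gives the robot as it stands.
- The arm moves only by the tool nudge_tcp, called after "Call:" as name(argument=value, ...) on one line, values as JSON. Schema: {"type":"object","properties":{"rows":{"type":"array","items":{"type":"array","items":{"type":"number"},"minItems":5,"maxItems":5},"minItems":1,"maxItems":20},"grip_n":{"type":"number"},"only":{"type":"string"},"quiet":{"type":"boolean"},"lines":{"type":"string"}},"required":["rows"],"additionalProperties":false}. rows is a list of rows, 1 to 20 of them, each of 5 numbers: dx, dy, dz in m, then a turn about the tool's z in rad, then the opening from 0.0 (shut) to 1.0 (fully open); each row shifts and turns the commanded pose from where the row before left it, along the tool's axes as they then stand; what a row does not reach is not made up. A row lasts 1/10 s, in which the tool goes at most 0.05 m and 0.15 rad, less where a joint would pass 70% of its speed; a pose out of reach is approached as far as the arm can. The fingers move at their own pace and stop on an object; grip_n is the grip in N (left out, the last holds). Time passes only in rows, so rows that do not move let the fingers close. The tool returns the time, the measured TCP pose, the force, the opening and the grip force at its end. only (a regular expression) keeps the lines of the reply that match it, lines (a string "A,B") keeps lines A to B, and quiet returns only ok. Input that does not fit is refused with a message, and nothing moves.
- bot.get_obs(): the state, without advancing time (a new reading comes with each control period).
- bot.read_camera(name): name is "side" or "top"; returns the picture (420x560x3 uint8, blue, green, red); there is no depth.
- bot.camera_info(name): a dict with "vertical_fov" (degrees; the focal length in pixels is half the picture's height over the tangent of half this angle, whatever the lens; pixels are square), "cx", "cy" (the principal point, pixels), "view" (4x4, takes a point from world to camera coordinates). Camera axes: x right, y up, looking along -z (the intrinsics and any distortion apply to the point x, -y, -z); pixel columns grow to the right and rows downward; lengths in m; the calibration is good to about 2 mm. A picture is of the moment at which its call begins. camera_info takes no time and is no camera call.
- bot.hand_in(): hands the job in; it is judged then, once.
The state is a dict: "t": time; "q": joint angles; "joint_vel": joint speeds; "joint_torque": joint torques, N m; "eef_pos": TCP position; "tool_rot": TCP orientation; "contact_force": force on the tool from outside, world axes, zero at the start; "torque": the same for the moment, N m; "gripper_width": opening from 0.0 (shut) to 1.0 (fully open); "grasp_force": force on a finger pad.
Only numpy, scipy, OpenCV 4.12 (cv2) and the standard library are available. Lean on these libraries where they do the work, as an engineer would, in place of code of your own. Each camera call takes 0.05 s, during which the arm holds its last target. There are 200 camera calls.

## Working session

There is one attempt and no reset: what is moved stays moved. The work goes in short steps, Python scripts to look and compute and a tool call to move; the robot and the scene stay as the last step left them, time stands still between calls to the robot, and variables do not carry over. Pictures are saved under pics/ and viewed, at most 10 in all, crops included, and the job is handed in when it is done.

```bash
ls; mkdir -p pics
```

Run:
```python
from station import bot
import cv2,json
for n in("top","side"):
    i=bot.camera_info(n); print(n,{k:(v.tolist() if hasattr(v,'tolist') else v) for k,v in i.items()})
    cv2.imwrite(f"pics/{n}0.png",bot.read_camera(n))
o=bot.get_obs(); print(o)
```

```text
pics
station.py
top {'vertical_fov': 42.23777893802464, 'cx': 277.9201316512547, 'cy': 200.13766802676048, 'view': [[0.08664734306705164, -0.9962362930440435, 0.00234229829093138, -0.0657818487556868], [0.9737350643688576, 0.08518674441789226, 0.2111474437308146, -0.49661459039220623], [-0.21055227939397247, -0.016014587017583758, 0.9774514160021759, -1.4896758490941109], [0.0, 0.0, 0.0, 1.0]]}
side {'vertical_fov': 43.88197807001838, 'cx': 277.3244890926656, 'cy': 210.84517699617197, 'view': [[-0.9658480503144338, -0.25879759646344386, 0.012702274148810807, 0.4509242683473434], [0.1060215420102975, -0.3499966371155069, 0.9307318553899372, -0.10761070899969466], [-0.23642541389107435, 0.9002922625862007, 0.36548168982023377, -1.3242093647539606], [0.0, 0.0, 0.0, 1.0]]}
{'t': 0.1, 'q': array([ 1.04588966,  0.47772222,  0.02232297,  1.55636204, -0.01150459,
        1.10932954, -0.08307864]), 'joint_vel': array([ 0.00155888, -0.00047924, -0.00061443, -0.00328502, -0.00133065,
       -0.00100885, -0.00026506]), 'joint_torque': array([ 4.26997896e-03, -5.97760034e+01,  1.61333151e+00, -2.81952614e+01,
        1.28334883e-02,  4.99597445e-03, -3.17262368e-05]), 'eef_pos': array([ 0.27304668, -0.61670666,  0.23041537]), 'tool_rot': array([-8.15158603e-04,  9.78356290e-01,  2.06925719e-01, -2.28934269e-04]), 'contact_force': array([-0.13907679,  0.27290988,  0.83416241]), 'torque': array([ 0.00885157,  0.06177096, -0.00160852]), 'grasp_force': 0.0, 'gripper_width': 0.9971515546640293}
```

View pics/top0.png

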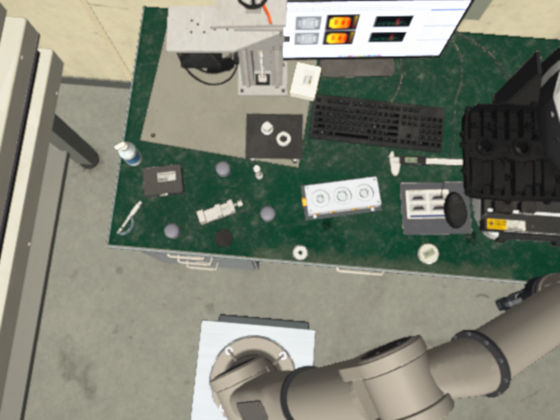

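View pics/side0.png

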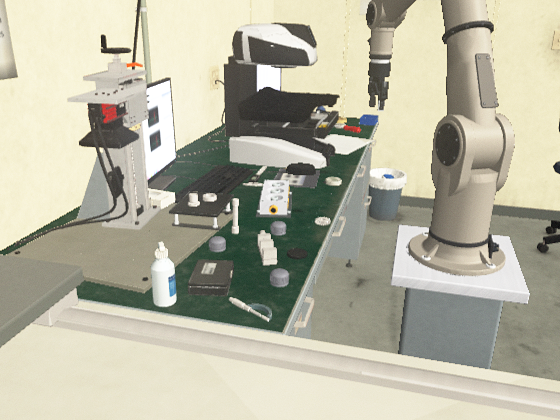

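Top view: caps are at about (223,169), (267,213) and (171,230), the manifold around (342,197). Side view: caps at (217,243), (279,228) and (280,278), manifold near (273,197). Next I'll enlarge these.

Run:
```python
import cv2,numpy as np
def tile(im,x,y,w,h,s):
    t=cv2.resize(im[y:y+h,x:x+w],None,fx=s,fy=s,interpolation=cv2.INTER_CUBIC)
    for k in range(0,w,5):
        L=12 if (x+k)%10==0 else 5
        cv2.line(t,(int((k+.5)*s),0),(int((k+.5)*s),L),(0,255,255),1)
        if (x+k)%10==0: cv2.putText(t,str(x+k),(int((k+.5)*s)-8,24),0,.35,(0,255,255),1)
    for k in range(0,h,5):
        L=12 if (y+k)%10==0 else 5
        cv2.line(t,(0,int((k+.5)*s)),(L,int((k+.5)*s)),(0,255,255),1)
        if (y+k)%10==0: cv2.putText(t,str(y+k),(14,int((k+.5)*s)+4),0,.35,(0,255,255),1)
    return t
def mos(n,caps,man):
    im=cv2.imread(f"pics/{n}0.png"); o=np.zeros((600,800,3),np.uint8)
    for i,(x,y) in enumerate(caps): o[0:264,i*266:i*266+264]=tile(im,x,y,33,33,8)
    t=tile(im,*man); o[266:266+t.shape[0],:t.shape[1]]=t
    cv2.imwrite(f"pics/{n}_m.png",o)
mos("top",[(207,153),(251,197),(155,214)],(295,170,95,55,6))
mos("side",[(201,227),(263,212),(264,262)],(245,170,60,55,6))
```

```text
(no output)
```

View pics/top_m.png

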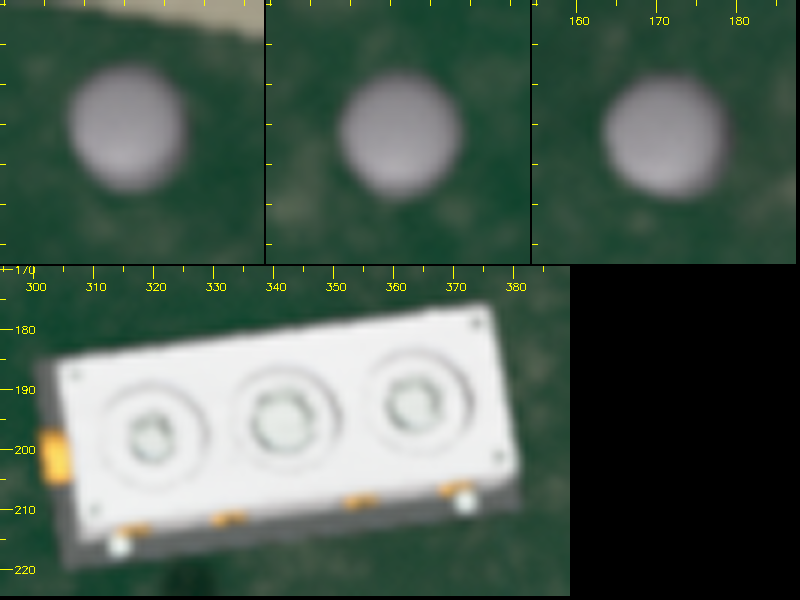

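View pics/side_m.png

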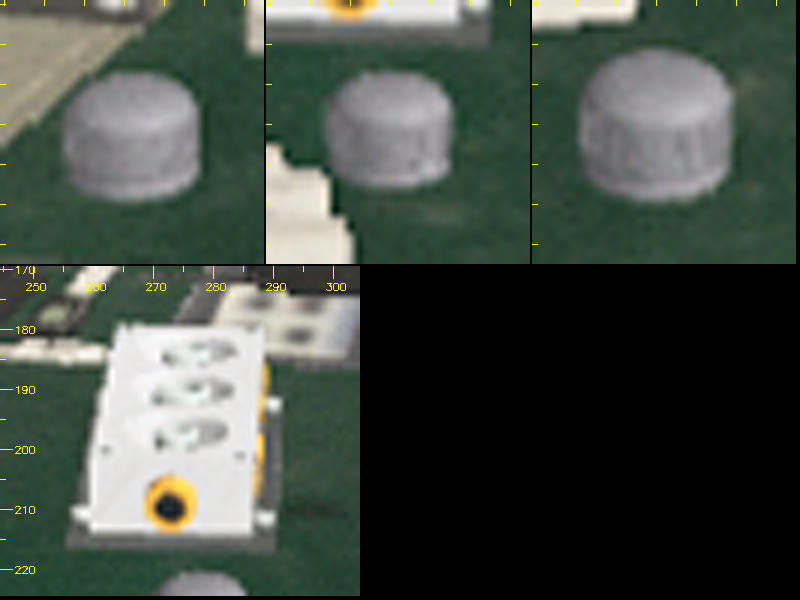

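Top view: the recesses centre at about (320.1,198), (342.2,195) and (364.1,192), with spigot widths of roughly 8, 11 and 9 px, so left = 22, mid = 30, right = 26 mm. I'll fit the poses from both views.

Create h.py:
```python
import numpy as np
from station import bot
from scipy.optimize import least_squares
from scipy.spatial.transform import Rotation as R
I={n:bot.camera_info(n) for n in("top","side")}
def proj(n,P):
    i=I[n];V=np.array(i["view"]);P=np.atleast_2d(P);c=P@V[:3,:3].T+V[:3,3]
    f=210/np.tan(np.radians(i["vertical_fov"])/2)
    return np.c_[i["cx"]+f*c[:,0]/-c[:,2], i["cy"]-f*c[:,1]/-c[:,2]]
th=np.linspace(0,2*np.pi,73)
prof=[(21,0),(21,23.5),(20,27),(17.5,29.3),(14,30.6),(11,31)]
CAP=np.vstack([np.c_[r*np.cos(th),r*np.sin(th),0*th+z] for r,z in prof])/1000
def ext(n,x,y,z=0):
    p=proj(n,CAP+[x,y,z]); return np.array([p[:,0].min(),p[:,0].max(),p[:,1].min(),p[:,1].max()])
def fitcap(obs,z=0,x0=(.5,0)):
    return least_squares(lambda v:np.concatenate([ext(n,*v,z)-e for n,e in obs.items()]),x0)
def tool(): # world->tool
    o=bot.get_obs();q=o["tool_rot"];return o,R.from_quat([q[1],q[2],q[3],q[0]])
```

Run:
```python
from h import *
T=[[214.9,229.75,160.75,176.6],[259.75,275.1,205.25,221.4],[163.4,178.9,222.6,238.5]]
S=[[208.4,225.5,235.4,251.5],[270.1,285.9,220.25,234.9],[269.5,288.6,267.5,286.5]]
for t,s in zip(T,S):
    for o in({"top":t},{"side":s},{"top":t,"side":s}):
        r=fitcap(o);print(list(o),r.x.round(4),r.fun.round(1))
F=[(.04,.104),(.04,-.104),(-.04,-.104),(-.04,.104),(0,.064),(0,0),(0,-.064)]
F=np.array(F);pix=np.array([(304,185.2),(376.2,175.8),(380.8,203.2),(307.8,215.5),(320.1,198),(342.25,195),(364.1,192)])
def pts(v): c,s=np.cos(v[2]),np.sin(v[2]);return np.c_[v[0]+c*F[:,0]-s*F[:,1],v[1]+s*F[:,0]+c*F[:,1],0*F[:,0]+.047]
r=least_squares(lambda v:(proj("top",pts(v))-pix).ravel(),[.6,-.2,0])
print("man",r.x.round(4),r.fun.round(1));print(pts(r.x)[4:].round(4))
print("side pred",proj("side",pts(r.x)).round(1).tolist())
o,A=tool();print(A.as_matrix().round(3))
```

```text
['top'] [0.5896 0.1498] [-0.1  0.1 -0.   0. ]
['side'] [0.5877 0.1441] [ 0.1 -0.1 -0.4  0.4]
['top', 'side'] [0.5878 0.1481] [ 0.4  0.6  0.6  0.7 -0.5 -0.7  0.2  1. ]
['top'] [0.4676 0.0051] [ 0.4 -0.4  0.2 -0.2]
['side'] [0.465  0.0007] [ 0.2 -0.2 -0.4  0.4]
['top', 'side'] [0.4659 0.0041] [ 0.7 -0.1  0.8  0.4 -0.5 -0.8  0.   0.8]
['top'] [0.3932 0.2766] [-0.3  0.3  0.1 -0.1]
['side'] [0.3907 0.2701] [ 0.1 -0.1 -0.5  0.4]
['top', 'side'] [0.3911 0.2744] [ 0.4  1.   0.9  0.7 -0.6 -0.8  0.3  1.3]
man [ 0.533  -0.2039  0.2328] [ 0.1  1.4 -0.7  0.6 -0.2  0.1  0.7 -1.8  0.   0.1 -0.  -0.1  0.2 -0.2]
[[ 0.5182 -0.1416  0.047 ]
 [ 0.533  -0.2039  0.047 ]
 [ 0.5477 -0.2662  0.047 ]]
side pred [[259.0, 201.6], [262.9, 179.6], [287.2, 180.1], [286.4, 202.2], [273.2, 197.2], [273.9, 190.2], [274.6, 183.7]]
[[ 0.914  0.405 -0.001]
 [ 0.405 -0.914  0.002]
 [-0.    -0.002 -1.   ]]
```

Add to h.py:
```python
def go(x,y,z=None,yaw=None):
    o,A=tool();p=np.array(o["eef_pos"]);d=np.array([x,y,p[2] if z is None else z])-p
    Y=A.as_matrix()[:,1];yw=np.arctan2(Y[1],Y[0])
    print("pos",p.round(4),"yaw",yw.round(4),"delta tool",A.inv().apply(d).round(4),"F",np.round(o["contact_force"],1),"w",round(o["gripper_width"],3),"t",round(o["t"],2),"q1,q7",o["q"][[0,6]].round(2))
    if yaw is not None: print("turn after",-((yaw-yw+np.pi)%(2*np.pi)-np.pi))
```

```text
(no output)
```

Call:
nudge_tcp(rows=[[0,0,0,0.092,1],[0,0,0,0.092,1],[0.0208,-0.035,0,0,1],[0.0208,-0.035,0,0,1],[0.0208,-0.035,0,0,1],[0.0208,-0.035,0,0,1],[0.0208,-0.035,0,0,1],[0.0208,-0.035,0,0,1],[0.0208,-0.035,0,0,1],[0.0208,-0.035,0,0,1],[0.0208,-0.035,0,0,1],[0.0208,-0.035,0,0,1],[0.0208,-0.035,0,0,1],[0.0208,-0.035,0,0,1],[0.0208,-0.035,0,0,1],[0.0208,-0.035,0,0,1],[0.0208,-0.035,0,0,1],[0.0208,-0.035,0,0,1]], grip_n=20)

```text
t: 1.9
eef_pos: [0.4679, 0.0059, 0.2312]
tool_rot: [0.0, 0.993, 0.116, -0.0]
contact_force: [1.5, -0.6, -0.1]
gripper_width: 0.995
grasp_force: 0.0
```

```bash
python3 -c "
from h import *
go(.467,.005,.05,-1.338)
F=np.array([(0,.064),(0,0),(0,-.064)]);pix=np.array([(320.1,198),(342.25,195),(364.1,192)])
def pts(v): c,s=np.cos(v[2]),np.sin(v[2]);return np.c_[v[0]+c*F[:,0]-s*F[:,1],v[1]+s*F[:,0]+c*F[:,1],0*F[:,0]+.047]
r=least_squares(lambda v:(proj('top',pts(v))-pix).ravel(),[.6,-.2,0]);print(r.x,r.fun.round(2),pts(r.x).round(4))"
```

```text
pos [0.4679 0.0059 0.2312] yaw -1.3382 delta tool [-0.0011  0.0007  0.1812] F [ 1.5 -0.6 -0.1] w 0.995 t 1.9 q1,q7 [ 0.19 -1.55]
turn after -0.00022355153190201094
[ 0.53272115 -0.20375737  0.2258336 ] [-0.07  0.02 -0.08 -0.    0.15 -0.02] [[ 0.5184 -0.1414  0.047 ]
 [ 0.5327 -0.2038  0.047 ]
 [ 0.5471 -0.2661  0.047 ]]
```

Call:
nudge_tcp(rows=[[-0.001,0.0007,0.045,0,1],[0,0,0.045,0,1],[0,0,0.045,0,1],[0,0,0.043,0,1],[0,0,0.033,0,1],[0,0,0.008,0,1],[0,0,0,0,0.35],[0,0,0,0,0.35],[0,0,0,0,0.35],[0,0,0,0,0.35],[0,0,0,0,0.35],[0,0,0,0,0.35],[0,0,0,0,0.35],[0,0,0,0,0.35]], grip_n=20)

```text
t: 3.3
eef_pos: [0.4685, 0.0036, 0.0141]
tool_rot: [0.0, 0.993, 0.116, 0.002]
contact_force: [-0.5, 0.1, 6.0]
gripper_width: 0.487
grasp_force: 19.4
```

```bash
python3 -c "
from h import *
go(.467,.005,.01,.226)"
```

```text
pos [0.4685 0.0036 0.0141] yaw -1.3384 delta tool [-0.0011 -0.0017  0.0041] F [-0.5  0.1  6. ] w 0.487 t 3.3 q1,q7 [ 0.09 -1.75]
turn after -1.5644365210790125
```

Call:
nudge_tcp(rows=[[0,0,0,0,1],[0,0,0,0,1],[0,0,0,0,1],[0,0,0,0,1],[0,0,0,-0.143,1],[0,0,0,-0.143,1],[0,0,0,-0.142,1],[0,0,0,-0.142,1],[0,0,0,-0.142,1],[0,0,0,-0.142,1],[0,0,0,-0.142,1],[0,0,0,-0.142,1],[0,0,0,-0.142,1],[0,0,0,-0.142,1],[0,0,0,-0.142,1]])

```text
t: 4.8
eef_pos: [0.4671, 0.0034, 0.0122]
tool_rot: [-0.0, 0.621, 0.784, -0.0]
contact_force: [-0.1, 0.1, 0.2]
gripper_width: 1.002
grasp_force: 0.0
```

```bash
python3 -c "
from h import *
go(.4685,.0036,.01,.226)"
```

```text
pos [0.4671 0.0034 0.0122] yaw 0.2317 delta tool [-0.0002  0.0014  0.0022] F [-0.1  0.1  0.2] w 1.002 t 4.8 q1,q7 [ 0.4 -0.5]
turn after 0.005660884183744663
```

Call:
nudge_tcp(rows=[[0,0.001,0,0.006,0.3],[0,0,0,0,0.3],[0,0,0,0,0.3],[0,0,0,0,0.3],[0,0,0,0,0.3],[0,0,0,0,0.3],[0,0,0,0,0.3],[0,0,0,0,0.3]], grip_n=60)

```text
t: 5.6
eef_pos: [0.4681, 0.0037, 0.0128]
tool_rot: [0.0, 0.626, 0.78, -0.0]
contact_force: [-2.0, -0.5, 7.0]
gripper_width: 0.469
grasp_force: 59.4
```

Call:
nudge_tcp(rows=[[0,0,-0.03,0,0.3],[0,0,-0.04,0,0.3],[0,0,-0.04,0,0.3],[0,0,-0.02,0,0.3],[0,0,0,0,0.3]])

```text
t: 6.1
eef_pos: [0.47, 0.004, 0.145]
tool_rot: [0.002, 0.626, 0.78, 0.001]
contact_force: [0.6, 0.1, -1.1]
gripper_width: 0.465
grasp_force: 61.1
```

Run:
```python
from h import *
import cv2
go(.5327,-.2038,.1,.226)
im=bot.read_camera("side");cv2.imwrite("pics/s1.png",im)
t=np.vstack([im[150:270,200:340]]);cv2.imwrite("pics/s1c.png",cv2.resize(t,None,fx=5,fy=5,interpolation=cv2.INTER_CUBIC))
```

```text
pos [0.47  0.004 0.145] yaw 0.2183 delta tool [-0.2164  0.0159  0.0456] F [ 0.6  0.1 -1.1] w 0.465 t 6.1 q1,q7 [ 0.58 -0.28]
turn after -0.007723360633312026
```

View pics/s1c.png

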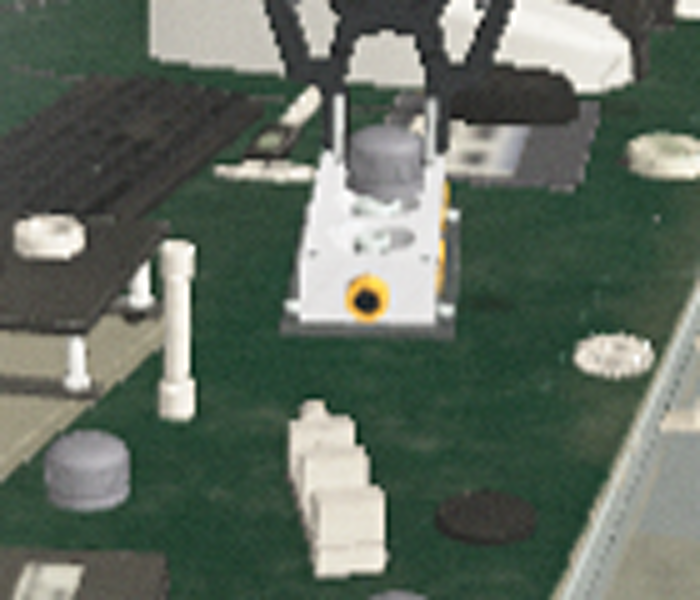

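The cap is held upright, at crop (347–422, 123–197). I'll check it against its predicted projection while moving over the mid port, which has the largest spigot.

Call:
nudge_tcp(rows=[[-0.0434,0.0032,0,-0.008,0.3],[-0.0434,0.0032,0,0,0.3],[-0.0434,0.0032,0,0,0.3],[-0.0434,0.0032,0.02,0,0.3],[-0.0434,0.003,0.02,0,0.3],[0,0,0,0,0.3],[0,0,0,0,0.3]])

```text
t: 6.85
eef_pos: [0.5307, -0.2045, 0.0998]
tool_rot: [-0.002, 0.623, 0.782, -0.0]
contact_force: [0.4, 0.7, -1.2]
gripper_width: 0.466
grasp_force: 61.1
```

```bash
python3 -c "
from h import *
print(ext('side',.470,.004,.132).round(1))
go(.533,-.2045,.066,.226)"
```

```text
[268.5 284.5 174.2 189.4]
pos [ 0.5307 -0.2045  0.0998] yaw 0.2253 delta tool [-0.0006  0.0024  0.0338] F [ 0.4  0.7 -1.2] w 0.466 t 6.85 q1,q7 [0.81 0.07]
turn after -0.0007252584182708688
```

Run:
```python
from h import *
import cv2
th=np.linspace(0,2*np.pi,60)
def man(v):
    c,s=np.cos(v[2]),np.sin(v[2]);L=[]
    def t(P):P=np.array(P);return np.c_[v[0]+c*P[:,0]-s*P[:,1],v[1]+s*P[:,0]+c*P[:,1],P[:,2]]
    for z,a,b in((.047,.04,.104),(.008,.052,.113),(0,.052,.113)):
        L.append(t([(a,b,z),(a,-b,z),(-a,-b,z),(-a,b,z),(a,b,z)]))
    for y,r in((.064,.011),(0,.015),(-.064,.013)):
        L.append(t(np.c_[.026*np.cos(th),y+.026*np.sin(th),0*th+.047]))
        L.append(t(np.c_[r*np.cos(th),y+r*np.sin(th),0*th+.048]))
    return L
out=np.zeros((600,800,3),np.uint8)
for k,(n,x,y,w,h,s) in enumerate((("top",298,170,88,50,9),)):
    im=cv2.imread(f"pics/{n}0.png");t=cv2.resize(im[y:y+h,x:x+w],None,fx=s,fy=s,interpolation=cv2.INTER_CUBIC)
    for l in man((.5327,-.2038,.226)):
        p=((proj(n,l)-[x,y]+.5)*s).astype(int);cv2.polylines(t,[p],False,(0,0,255),1)
    cv2.imwrite("pics/ov_top.png",t)
im=cv2.imread("pics/side0.png");x,y,w,h,s=252,172,44,48,12
a=[]
for v in((.5327,-.2038,.226),):
    t=cv2.resize(im[y:y+h,x:x+w],None,fx=s,fy=s,interpolation=cv2.INTER_CUBIC)
    for l in man(v):
        p=((proj("side",l)-[x,y]+.5)*s).astype(int);cv2.polylines(t,[p],False,(0,0,255),1)
    cv2.imwrite("pics/ov_side.png",t)
```

```text
(no output)
```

View pics/ov_top.png

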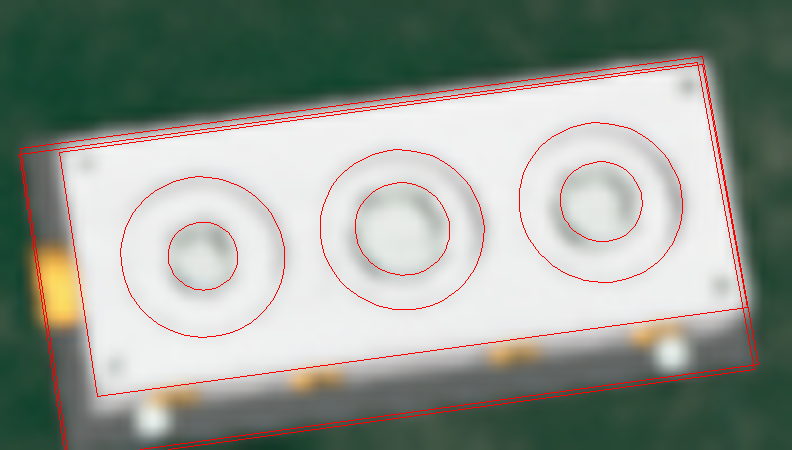

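View pics/ov_side.png

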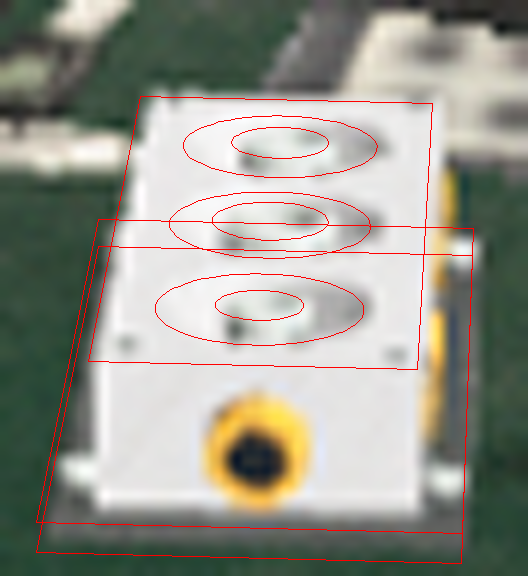

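Overlays: the top rings match, while in the side view the block sits about 0.7 px right of the model. That puts the mid port near (0.5316, −0.204). Now I'll descend slowly.

Call:
nudge_tcp(rows=[[0,0.0008,0.02,0,0.3],[0,0,0.012,0,0.3],[0,0,0.002,0,0.3],[0,0,0.002,0,0.3],[0,0,0.002,0,0.3]])

```text
t: 7.35
eef_pos: [0.5334, -0.2036, 0.0648]
tool_rot: [0.0, 0.622, 0.783, 0.0]
contact_force: [0.5, -0.2, -0.0]
gripper_width: 0.466
grasp_force: 61.1
```

Call:
nudge_tcp(rows=[[0,0,0.002,0,0.3],[0,0,0.001,0,0.3],[0,0,0,0,0.3]])

```text
t: 7.65
eef_pos: [0.533, -0.2041, 0.0614]
tool_rot: [0.0, 0.622, 0.783, -0.0]
contact_force: [-0.1, 0.5, -0.7]
gripper_width: 0.468
grasp_force: 61.1
```

```bash
python3 -c "
from h import *
go(.5316,-.204,.0608,.226)"
```

```text
pos [ 0.533  -0.2041  0.0614] yaw 0.2279 delta tool [ 0.0004 -0.0013  0.0006] F [-0.1  0.5 -0.7] w 0.468 t 7.65 q1,q7 [0.78 0.03]
turn after 0.0018879992117644129
```

Call:
nudge_tcp(rows=[[0,-0.001,0.001,0,0.3],[0,0,0.001,0,0.3],[0,0,0,0,0.3]])

```text
t: 7.95
eef_pos: [0.5325, -0.2047, 0.0597]
tool_rot: [0.001, 0.622, 0.783, 0.0]
contact_force: [1.0, -1.2, 2.4]
gripper_width: 0.466
grasp_force: 61.3
```

Call:
nudge_tcp(rows=[[0,0,0.001,0,0.3],[0,0,0.001,0,0.3],[0,0,0,0,0.3]])

```text
t: 8.25
eef_pos: [0.5316, -0.2054, 0.0571]
tool_rot: [0.0, 0.622, 0.783, -0.001]
contact_force: [-1.5, -4.3, 1.2]
gripper_width: 0.464
grasp_force: 61.2
```

Call:
nudge_tcp(rows=[[-0.001,-0.0005,0.001,0,0.3],[0,0,0.001,0,0.3],[0,0,0,0,0.3]])

```text
t: 8.55
eef_pos: [0.5314, -0.2056, 0.055]
tool_rot: [-0.0, 0.622, 0.783, -0.0]
contact_force: [-0.3, -3.9, 1.3]
gripper_width: 0.469
grasp_force: 61.2
```

Call:
nudge_tcp(rows=[[0,0,0.001,0,0.3],[0,0,0.001,0,0.3],[0,0,0,0,0.3]])

```text
t: 8.85
eef_pos: [0.5315, -0.2056, 0.0536]
tool_rot: [0.0, 0.622, 0.783, -0.0]
contact_force: [-1.8, -3.6, 4.7]
gripper_width: 0.465
grasp_force: 61.7
```

Call:
nudge_tcp(rows=[[0,0,0.001,0,0.3],[0,0,0.001,0,0.3],[0,0,0,0,0.3]])

```text
t: 9.15
eef_pos: [0.5314, -0.2062, 0.0512]
tool_rot: [0.0, 0.622, 0.783, -0.001]
contact_force: [-0.5, -5.8, 0.2]
gripper_width: 0.468
grasp_force: 61.2
```

Call:
nudge_tcp(rows=[[-0.002,0,0.001,0,0.3],[0,0,0.001,0,0.3]])

```text
t: 9.35
eef_pos: [0.5318, -0.2069, 0.0494]
tool_rot: [-0.0, 0.622, 0.783, -0.0]
contact_force: [-3.5, -1.4, 5.9]
gripper_width: 0.461
grasp_force: 61.7
```

Call:
nudge_tcp(rows=[[0,0,0.001,0,0.3]])

```text
t: 9.45
eef_pos: [0.5318, -0.2068, 0.0484]
tool_rot: [-0.0, 0.622, 0.783, -0.0]
contact_force: [-2.3, -2.3, 6.0]
gripper_width: 0.464
grasp_force: 61.7
```

Call:
nudge_tcp(rows=[[0,0,0.001,0,0.3],[0,0,0,0,0.3]])

```text
t: 9.65
eef_pos: [0.5317, -0.2068, 0.0471]
tool_rot: [-0.001, 0.622, 0.783, -0.0]
contact_force: [-2.6, -2.4, 1.9]
gripper_width: 0.468
grasp_force: 61.3
```

Steady drag of about 6 N past the balls, so this cap suits the mid port. Release it and press it home with shut fingers.

Call:
nudge_tcp(rows=[[0,0,0,0,1],[0,0,0,0,1],[0,0,0,0,1],[0,0,-0.01,0,1],[0,0,-0.03,0,0],[0,0,0,0,0],[0,0,0,0,0],[0,0,0,0,0],[0,0,0,0,0],[0,0,0,0,0],[0,0,0,0,0],[0,0,0,0,0]])

```text
t: 10.85
eef_pos: [0.5321, -0.2072, 0.0871]
tool_rot: [-0.0, 0.622, 0.783, -0.0]
contact_force: [0.4, -0.2, -0.5]
gripper_width: -0.004
grasp_force: 0.0
```

```bash
python3 -c "
from h import *
go(.5314,-.207,.066,.226)"
```

```text
pos [ 0.5321 -0.2072  0.0871] yaw 0.2281 delta tool [ 0.0003 -0.0006  0.0211] F [ 0.4 -0.2 -0.5] w -0.004 t 10.85 q1,q7 [0.8  0.06]
turn after 0.002064115327902183
```

Call:
nudge_tcp(rows=[[0,0,0.019,0,0],[0,0,0.003,0,0]])

```text
t: 11.05
eef_pos: [0.5313, -0.2072, 0.0641]
tool_rot: [-0.001, 0.622, 0.783, -0.0]
contact_force: [-1.7, -0.9, 1.3]
gripper_width: 0.0
grasp_force: 1.0
```

Call:
nudge_tcp(rows=[[0,0,0.002,0,0],[0,0,0.002,0,0]])

```text
t: 11.25
eef_pos: [0.5329, -0.2072, 0.062]
tool_rot: [0.001, 0.622, 0.783, 0.0]
contact_force: [-0.2, 0.3, 5.5]
gripper_width: -0.0
grasp_force: 2.7
```

Call:
nudge_tcp(rows=[[0,0,0.002,0,0],[0,0,0.002,0,0]])

```text
t: 11.45
eef_pos: [0.5334, -0.2073, 0.0585]
tool_rot: [0.001, 0.622, 0.783, 0.0]
contact_force: [0.4, -1.0, 6.6]
gripper_width: 0.004
grasp_force: 3.2
```

Call:
nudge_tcp(rows=[[0,0,0.002,0,0]])

```text
t: 11.55
eef_pos: [0.5334, -0.2073, 0.0565]
tool_rot: [0.001, 0.622, 0.783, 0.0]
contact_force: [-1.4, -0.0, 6.2]
gripper_width: 0.003
grasp_force: 3.2
```

Call:
nudge_tcp(rows=[[0,0,0.002,0,0],[0,0,0,0,0]])

```text
t: 11.75
eef_pos: [0.5332, -0.2073, 0.056]
tool_rot: [0.001, 0.622, 0.783, -0.0]
contact_force: [-7.3, 1.1, 20.9]
gripper_width: -0.002
grasp_force: 10.5
```

Call:
nudge_tcp(rows=[[0,0,0.001,0,0],[0,0,0,0,0]])

```text
t: 11.95
eef_pos: [0.5334, -0.2073, 0.0559]
tool_rot: [0.001, 0.622, 0.783, -0.001]
contact_force: [-9.8, 1.0, 29.5]
gripper_width: 0.002
grasp_force: 14.9
```

Call:
nudge_tcp(rows=[[0,0,-0.04,0,1],[0,0,-0.04,0,1],[0,0,-0.04,0.141,1],[0,0,0,0.143,1],[0,0,0,0.143,1],[0,0,0,0.143,1],[0,0,0,0.143,1],[0,0,0,0.143,1],[0,0,0,0.143,1],[0,0,0,0.143,1],[0,0,0,0.143,1],[0,0,0,0.143,1],[0,0,0,0.143,1]])

```text
t: 13.25
eef_pos: [0.5323, -0.207, 0.1726]
tool_rot: [-0.0, 0.994, 0.111, 0.0]
contact_force: [-0.9, 0.2, 0.2]
gripper_width: 1.0
grasp_force: 0.0
```

```bash
python3 -c "
from h import *
go(.589,.1482,.012,-1.345)"
```

```text
pos [ 0.5323 -0.207   0.1726] yaw -1.3485 delta tool [ 0.1336 -0.3339  0.1606] F [-0.9  0.2  0.2] w 1.0 t 13.25 q1,q7 [ 0.61 -1.27]
turn after -0.0034999573558804897
```

Call:
nudge_tcp(rows=[[0.0148,-0.0371,0,0,1],[0.0148,-0.0371,0,0,1],[0.0148,-0.0371,0,0,1],[0.0148,-0.0371,0,0,1],[0.0148,-0.0371,0,0,1],[0.0148,-0.0371,0,0,1],[0.0148,-0.0371,0,0,1],[0.0148,-0.0371,0,0,1],[0.0152,-0.0371,0,0,1],[0,0,0,0,1],[0,0,0,0,1]])

```text
t: 14.35
eef_pos: [0.5866, 0.1497, 0.1724]
tool_rot: [-0.0, 0.993, 0.115, 0.0]
contact_force: [-0.7, -0.9, -0.6]
gripper_width: 1.002
grasp_force: 0.0
```

```bash
python3 -c "
from h import *
go(.589,.1482,.012,-1.345)"
```

```text
pos [0.5866 0.1497 0.1724] yaw -1.3402 delta tool [0.0019 0.0021 0.1604] F [-0.7 -0.9 -0.6] w 1.002 t 14.35 q1,q7 [ 0.04 -1.93]
turn after 0.004768670655002083
```

Descend, squeeze, then open, turn and regrip.

Call:
nudge_tcp(rows=[[0.0019,0.0021,0.04,0,1],[0,0,0.045,0,1],[0,0,0.045,0,1],[0,0,0.025,0,1],[0,0,0.005,0,1],[0,0,0,0,0.35],[0,0,0,0,0.35],[0,0,0,0,0.35],[0,0,0,0,0.35],[0,0,0,0,0.35],[0,0,0,0,0.35],[0,0,0,0,0.35]], grip_n=20)

```text
t: 15.55
eef_pos: [0.5907, 0.1468, 0.0144]
tool_rot: [0.0, 0.994, 0.113, 0.002]
contact_force: [-1.3, -1.1, 5.9]
gripper_width: 0.484
grasp_force: 20.0
```

Call:
nudge_tcp(rows=[[0,0,0,0,1],[0,0,0,0,1],[0,0,0,0,1],[0,0,0,0,1],[0,0,0,-0.143,1],[0,0,0,-0.143,1],[0,0,0,-0.142,1],[0,0,0,-0.142,1],[0,0,0,-0.142,1],[0,0,0,-0.142,1],[0,0,0,-0.142,1],[0,0,0,-0.142,1],[0,0,0,-0.142,1],[0,0,0,-0.142,1],[0,0,0,-0.142,1]])

```text
t: 17.05
eef_pos: [0.5892, 0.1464, 0.0122]
tool_rot: [-0.0, 0.623, 0.783, -0.0]
contact_force: [-0.1, 0.4, -0.5]
gripper_width: 1.0
grasp_force: 0.0
```

```bash
python3 -c "
from h import *
go(.589,.1482,.012,.226)"
```

```text
pos [0.5892 0.1464 0.0122] yaw 0.2266 delta tool [0.0018 0.0002 0.0002] F [-0.1  0.4 -0.5] w 1.0 t 17.05 q1,q7 [ 0.22 -0.71]
turn after 0.0006006303189711737
```

Call:
nudge_tcp(rows=[[0.0004,0,0,0,0.3],[0,0,0,0,0.3],[0,0,0,0,0.3],[0,0,0,0,0.3],[0,0,0,0,0.3],[0,0,0,0,0.3],[0,0,0,0,0.3]], grip_n=60)

```text
t: 17.75
eef_pos: [0.5895, 0.1472, 0.0127]
tool_rot: [0.0, 0.625, 0.781, 0.0]
contact_force: [-1.2, -0.2, 5.0]
gripper_width: 0.468
grasp_force: 60.9
```

Call:
nudge_tcp(rows=[[0,0,-0.03,0,0.3],[0,0,-0.045,0,0.3],[0,0,-0.045,0,0.3],[0,0,-0.02,0,0.3],[0,0,0,0,0.3]])

```text
t: 18.25
eef_pos: [0.5908, 0.1478, 0.1555]
tool_rot: [0.002, 0.625, 0.781, 0.002]
contact_force: [0.1, -0.3, -0.5]
gripper_width: 0.471
grasp_force: 60.8
```

```bash
python3 -c "
from h import *
go(.546,-.269,.066,.226)"
```

```text
pos [0.5908 0.1478 0.1555] yaw 0.2206 delta tool [-0.3969 -0.1354  0.0887] F [ 0.1 -0.3 -0.5] w 0.471 t 18.25 q1,q7 [ 0.31 -0.59]
turn after -0.005430592135669876
```

Call:
nudge_tcp(rows=[[-0.0397,-0.0135,0,-0.005,0.3],[-0.0397,-0.0135,0,0,0.3],[-0.0397,-0.0135,0,0,0.3],[-0.0397,-0.0135,0,0,0.3],[-0.0397,-0.0135,0,0,0.3],[-0.0397,-0.0135,0,0,0.3],[-0.0397,-0.0135,0,0,0.3],[-0.0397,-0.0135,0,0,0.3],[-0.0397,-0.0135,0,0,0.3],[-0.0397,-0.0135,0,0,0.3],[0,0,0.035,0,0.3],[0,0,0.02,0,0.3],[0,0,0.01,0,0.3],[0,0,0.01,0,0.3],[0,0,0.008,0,0.3],[0,0,0,0,0.3],[0,0,0,0,0.3]])

```text
t: 19.95
eef_pos: [0.5468, -0.27, 0.0698]
tool_rot: [0.0, 0.623, 0.782, 0.0]
contact_force: [-0.2, -0.9, -0.6]
gripper_width: 0.466
grasp_force: 60.8
```

```bash
python3 -c "
from h import *
go(.546,-.269,.066,.226)"
```

```text
pos [ 0.5468 -0.27    0.0698] yaw 0.2264 delta tool [ 0.0012 -0.0006  0.0038] F [-0.2 -0.9 -0.6] w 0.466 t 19.95 q1,q7 [0.95 0.06]
turn after 0.00036164752082612495
```

Call:
nudge_tcp(rows=[[0.001,-0.0005,0.003,0,0.3],[0,0,0.002,0,0.3],[0,0,0.002,0,0.3],[0,0,0,0,0.3]])

```text
t: 20.35
eef_pos: [0.5455, -0.2694, 0.0621]
tool_rot: [-0.0, 0.623, 0.782, -0.0]
contact_force: [-0.6, -0.5, -0.5]
gripper_width: 0.466
grasp_force: 60.8
```

Call:
nudge_tcp(rows=[[0,0,0.001,0,0.3],[0,0,0.001,0,0.3],[0,0,0,0,0.3]])

```text
t: 20.65
eef_pos: [0.5456, -0.2694, 0.0603]
tool_rot: [-0.0, 0.623, 0.782, -0.0]
contact_force: [-0.3, -1.3, -0.5]
gripper_width: 0.468
grasp_force: 60.9
```

Call:
nudge_tcp(rows=[[0,0,0.001,0,0.3],[0,0,0.001,0,0.3],[0,0,0,0,0.3]])

```text
t: 20.95
eef_pos: [0.5459, -0.2695, 0.0597]
tool_rot: [0.0, 0.623, 0.782, -0.0]
contact_force: [-3.8, -0.4, 11.1]
gripper_width: 0.471
grasp_force: 62.0
```

Call:
nudge_tcp(rows=[[0,-0.0015,-0.001,0,0.3],[0,0,0.001,0,0.3],[0,0,0,0,0.3]])

```text
t: 21.25
eef_pos: [0.5451, -0.2696, 0.0595]
tool_rot: [0.001, 0.623, 0.782, 0.0]
contact_force: [-1.3, 0.4, 10.3]
gripper_width: 0.471
grasp_force: 61.8
```

Call:
nudge_tcp(rows=[[-0.0015,0,0,0,0.3],[0,0,0,0,0.3]])

```text
t: 21.45
eef_pos: [0.5452, -0.2699, 0.0594]
tool_rot: [0.0, 0.623, 0.783, 0.001]
contact_force: [-2.5, 2.3, 11.7]
gripper_width: 0.465
grasp_force: 61.9
```

Call:
nudge_tcp(rows=[[0.003,0,0,0,0.3],[0,0,0,0,0.3]])

```text
t: 21.65
eef_pos: [0.5451, -0.2691, 0.0595]
tool_rot: [0.002, 0.623, 0.782, 0.0]
contact_force: [-1.0, -1.5, 7.8]
gripper_width: 0.464
grasp_force: 61.6
```

The cap sits self-centred on the right spigot's bevel and won't pass, so its bore is 24 mm and it belongs on the left port.

Call:
nudge_tcp(rows=[[0,0,-0.02,0,0.3],[0,0,-0.025,0,0.3],[0.042,0,0,0,0.3],[0.042,0,0,0,0.3],[0.042,0,0,0,0.3],[0,0,0,0,0.3],[0,0,0,0,0.3]])

```text
t: 22.35
eef_pos: [0.5156, -0.1445, 0.1042]
tool_rot: [0.0, 0.622, 0.783, -0.0]
contact_force: [1.2, -0.6, -0.8]
gripper_width: 0.467
grasp_force: 60.8
```

```bash
python3 -c "
from h import *
go(.518,-.1445,.063,.22)"
```

```text
pos [ 0.5156 -0.1445  0.1042] yaw 0.2286 delta tool [-0.0006  0.0024  0.0412] F [ 1.2 -0.6 -0.8] w 0.467 t 22.35 q1,q7 [ 0.86 -0.13]
turn after 0.008648398804246504
```

Call:
nudge_tcp(rows=[[-0.0006,0.0022,0.02,0.008,0.3],[0,0,0.012,0,0.3],[0,0,0.007,0,0.3],[0,0,0,0,0.3],[0,0,0,0,0.3]])

```text
t: 22.85
eef_pos: [0.518, -0.1457, 0.0644]
tool_rot: [-0.0, 0.626, 0.78, 0.0]
contact_force: [0.4, -0.3, -0.2]
gripper_width: 0.469
grasp_force: 60.8
```

```bash
python3 -c "
from h import *
go(.518,-.1445,.063,.22)"
```

```text
pos [ 0.518  -0.1457  0.0644] yaw 0.2177 delta tool [0.0011 0.0003 0.0014] F [ 0.4 -0.3 -0.2] w 0.469 t 22.85 q1,q7 [ 0.81 -0.19]
turn after -0.0022779084420028184
```

Call:
nudge_tcp(rows=[[0.001,0,0.002,0,0.3],[0,0,0.001,0,0.3],[0,0,0,0,0.3]])

```text
t: 23.15
eef_pos: [0.5177, -0.1445, 0.0614]
tool_rot: [0.0, 0.626, 0.78, 0.0]
contact_force: [-0.1, -0.6, 0.2]
gripper_width: 0.466
grasp_force: 60.8
```

Call:
nudge_tcp(rows=[[0,0,0.001,0,0.3],[0,0,0.001,0,0.3],[0,0,0,0,0.3]])

```text
t: 23.45
eef_pos: [0.5176, -0.1445, 0.0592]
tool_rot: [-0.0, 0.626, 0.78, -0.0]
contact_force: [0.2, 0.3, -1.0]
gripper_width: 0.466
grasp_force: 60.8
```

Call:
nudge_tcp(rows=[[0,0,0.001,0,0.3],[0,0,0.001,0,0.3],[0,0,0,0,0.3]])

```text
t: 23.75
eef_pos: [0.5176, -0.1445, 0.0571]
tool_rot: [-0.0, 0.626, 0.78, -0.0]
contact_force: [0.5, 0.2, -0.8]
gripper_width: 0.471
grasp_force: 60.8
```

Call:
nudge_tcp(rows=[[0,0,0.001,0,0.3],[0,0,0.001,0,0.3],[0,0,0.001,0,0.3]])

```text
t: 24.05
eef_pos: [0.5176, -0.1444, 0.0544]
tool_rot: [-0.0, 0.626, 0.78, -0.0]
contact_force: [-1.2, 0.4, 4.4]
gripper_width: 0.461
grasp_force: 61.3
```

Call:
nudge_tcp(rows=[[0,0,0.001,0,0.3]])

```text
t: 24.15
eef_pos: [0.5176, -0.1444, 0.0536]
tool_rot: [0.0, 0.626, 0.78, -0.0]
contact_force: [-3.0, 0.9, 6.9]
gripper_width: 0.469
grasp_force: 61.5
```

Call:
nudge_tcp(rows=[[0,0,0.001,0,0.3]])

```text
t: 24.25
eef_pos: [0.5177, -0.1445, 0.0527]
tool_rot: [0.0, 0.626, 0.78, -0.0]
contact_force: [-1.9, -0.3, 5.8]
gripper_width: 0.465
grasp_force: 61.5
```

Call:
nudge_tcp(rows=[[0,0,0.001,0,0.3],[0,0,0.001,0,0.3]])

```text
t: 24.45
eef_pos: [0.5176, -0.1445, 0.0507]
tool_rot: [0.0, 0.626, 0.78, -0.0]
contact_force: [-1.8, -0.3, 6.6]
gripper_width: 0.464
grasp_force: 61.5
```

It passed the balls at the expected height, with drag. Continue, release and press.

Call:
nudge_tcp(rows=[[0,0,0.0015,0,0.3],[0,0,0.0015,0,0.3],[0,0,0,0,1],[0,0,0,0,1],[0,0,0,0,1],[0,0,-0.01,0,1],[0,0,-0.03,0,0],[0,0,0,0,0],[0,0,0,0,0],[0,0,0,0,0],[0,0,0,0,0],[0,0,0,0,0],[0,0,0,0,0],[0,0,0,0,0]])

```text
t: 25.85
eef_pos: [0.5176, -0.1444, 0.0871]
tool_rot: [-0.0, 0.626, 0.78, -0.0]
contact_force: [-0.3, 0.1, 1.1]
gripper_width: 0.002
grasp_force: 0.0
```

Call:
nudge_tcp(rows=[[0,0,0.018,0,0],[0,0,0.003,0,0],[0,0,0.002,0,0]])

```text
t: 26.15
eef_pos: [0.5178, -0.1444, 0.0639]
tool_rot: [-0.0, 0.626, 0.78, -0.0]
contact_force: [0.3, -0.6, 6.3]
gripper_width: -0.002
grasp_force: 2.9
```

Call:
nudge_tcp(rows=[[0,0,0.002,0,0],[0,0,0.002,0,0]])

```text
t: 26.35
eef_pos: [0.5181, -0.1444, 0.0608]
tool_rot: [0.0, 0.626, 0.78, 0.0]
contact_force: [-0.7, 0.8, 6.4]
gripper_width: 0.003
grasp_force: 3.3
```

Call:
nudge_tcp(rows=[[0,0,0.002,0,0],[0,0,0.002,0,0]])

```text
t: 26.55
eef_pos: [0.5181, -0.1445, 0.0569]
tool_rot: [0.0, 0.626, 0.78, 0.0]
contact_force: [-1.0, -0.6, 6.5]
gripper_width: -0.005
grasp_force: 3.4
```

Call:
nudge_tcp(rows=[[0,0,0.002,0,0],[0,0,0,0,0]])

```text
t: 26.75
eef_pos: [0.518, -0.1445, 0.056]
tool_rot: [0.001, 0.626, 0.78, -0.001]
contact_force: [-6.8, -0.8, 20.1]
gripper_width: -0.007
grasp_force: 10.3
```

Call:
nudge_tcp(rows=[[0,0,0.001,0,0],[0,0,0,0,0]])

```text
t: 26.95
eef_pos: [0.518, -0.1446, 0.0559]
tool_rot: [0.001, 0.626, 0.78, -0.001]
contact_force: [-10.5, -0.3, 29.9]
gripper_width: -0.001
grasp_force: 15.3
```

Call:
nudge_tcp(rows=[[0,0,-0.04,0,1],[0,0,-0.04,0,1],[0,0,-0.04,0.141,1],[0,0,0,0.143,1],[0,0,0,0.143,1],[0,0,0,0.143,1],[0,0,0,0.143,1],[0,0,0,0.143,1],[0,0,0,0.143,1],[0,0,0,0.143,1],[0,0,0,0.143,1],[0,0,0,0.143,1],[0,0,0,0.143,1]])

```text
t: 28.25
eef_pos: [0.5173, -0.1443, 0.173]
tool_rot: [-0.0, 0.994, 0.106, -0.0]
contact_force: [-0.4, -0.6, -0.2]
gripper_width: 0.997
grasp_force: 0.0
```

```bash
python3 -c "
from h import *
go(.393,.2745,.012,-1.345)"
```

```text
pos [ 0.5173 -0.1443  0.173 ] yaw -1.3586 delta tool [-0.0332 -0.4355  0.1612] F [-0.4 -0.6 -0.2] w 0.997 t 28.25 q1,q7 [ 0.66 -1.45]
turn after -0.013614523951622104
```

Call:
nudge_tcp(rows=[[-0.003,-0.0396,0,0,1],[-0.003,-0.0396,0,0,1],[-0.003,-0.0396,0,0,1],[-0.003,-0.0396,0,0,1],[-0.003,-0.0396,0,0,1],[-0.003,-0.0396,0,0,1],[-0.003,-0.0396,0,0,1],[-0.003,-0.0396,0,0,1],[-0.003,-0.0396,0,0,1],[-0.003,-0.0396,0,0,1],[-0.003,-0.0396,0,0,1],[0,0,0.03,0,1],[0,0,0,-0.01,1]])

```text
t: 29.55
eef_pos: [0.3889, 0.2731, 0.1408]
tool_rot: [0.001, 0.993, 0.115, -0.003]
contact_force: [-1.4, -1.6, 0.3]
gripper_width: 1.004
grasp_force: 0.0
```

```bash
python3 -c "
from h import *
go(.393,.2745,.012,-1.345)"
```

```text
pos [0.3889 0.2731 0.1408] yaw -1.3395 delta tool [ 0.005  -0.0007  0.1288] F [-1.4 -1.6  0.3] w 1.004 t 29.55 q1,q7 [-0.07 -2.42]
turn after 0.005520220480749849
```

Call:
nudge_tcp(rows=[[0.004,-0.0007,0.04,0,1],[0,0,0.045,0,1],[0,0,0.035,0,1],[0,0,0.008,0,1],[0,0,0,0,0.35],[0,0,0,0,0.35],[0,0,0,0,0.35],[0,0,0,0,0.35],[0,0,0,0,0.35],[0,0,0,0,0.35],[0,0,0,0,0.35]], grip_n=20)

```text
t: 30.65
eef_pos: [0.3964, 0.2759, 0.0173]
tool_rot: [-0.0, 0.994, 0.113, 0.002]
contact_force: [-0.7, -1.6, 7.3]
gripper_width: 0.478
grasp_force: 19.2
```

Call:
nudge_tcp(rows=[[0,0,0,0,1],[0,0,0,0,1],[0,0,0,0,1],[0,0,0,0,1],[0,0,0,-0.143,1],[0,0,0,-0.143,1],[0,0,0,-0.142,1],[0,0,0,-0.142,1],[0,0,0,-0.142,1],[0,0,0,-0.142,1],[0,0,0,-0.142,1],[0,0,0,-0.142,1],[0,0,0,-0.142,1],[0,0,0,-0.142,1],[0,0,0,-0.142,1]])

```text
t: 32.15
eef_pos: [0.3951, 0.2751, 0.0152]
tool_rot: [0.0, 0.623, 0.783, -0.0]
contact_force: [-0.5, -0.0, 0.0]
gripper_width: 0.999
grasp_force: 0.0
```

```bash
python3 -c "
from h import *
go(.393,.2745,.012,.222)"
```

```text
pos [0.3951 0.2751 0.0152] yaw 0.2266 delta tool [-0.0001 -0.0022  0.0032] F [-0.5 -0.   0. ] w 0.999 t 32.15 q1,q7 [ 0.03 -1.29]
turn after 0.004618488387011066
```

Call:
nudge_tcp(rows=[[0.0005,-0.001,0.003,0.004,0.3],[0,0,0,0,0.3],[0,0,0,0,0.3],[0,0,0,0,0.3],[0,0,0,0,0.3],[0,0,0,0,0.3],[0,0,0,0,0.3]], grip_n=60)

```text
t: 32.85
eef_pos: [0.3938, 0.2755, 0.0128]
tool_rot: [0.0, 0.627, 0.779, -0.0]
contact_force: [-1.5, -2.1, 7.2]
gripper_width: 0.469
grasp_force: 59.6
```

Call:
nudge_tcp(rows=[[0,0,-0.03,0,0.3],[0,0,-0.045,0,0.3],[0,0,-0.045,0,0.3],[0,0,-0.02,0,0.3],[0,0,0,0,0.3]])

```text
t: 33.35
eef_pos: [0.3953, 0.2769, 0.1551]
tool_rot: [0.001, 0.627, 0.779, 0.002]
contact_force: [-0.2, 0.8, -1.1]
gripper_width: 0.465
grasp_force: 61.0
```

```bash
python3 -c "
from h import *
go(.545,-.2695,.062,.222)"
```

```text
pos [0.3953 0.2769 0.1551] yaw 0.215 delta tool [-0.5659  0.0291  0.0926] F [-0.2  0.8 -1.1] w 0.465 t 33.35 q1,q7 [ 0.21 -1.08]
turn after -0.0069612173545920975
```

Call:
nudge_tcp(rows=[[-0.0404,0.0021,0,0,0.3],[-0.0404,0.0021,0,0,0.3],[-0.0404,0.0021,0,0,0.3],[-0.0404,0.0021,0,0,0.3],[-0.0404,0.0021,0,0,0.3],[-0.0404,0.0021,0,0,0.3],[-0.0404,0.0021,0,0,0.3],[-0.0404,0.0021,0,0,0.3],[-0.0404,0.0021,0,0,0.3],[-0.0404,0.0021,0,0,0.3],[-0.0404,0.0021,0,0,0.3],[-0.0404,0.0021,0,0,0.3],[-0.0404,0.0021,0,0,0.3],[-0.0404,0.0021,0,0,0.3],[0,0,0.03,-0.007,0.3],[0,0,0.02,0,0.3],[0,0,0.01,0,0.3],[0,0,0.01,0,0.3],[0,0,0.01,0,0.3],[0,0,0,0,0.3]])

```text
t: 35.35
eef_pos: [0.5439, -0.2698, 0.0713]
tool_rot: [-0.001, 0.623, 0.782, -0.0]
contact_force: [-0.5, -0.8, -1.0]
gripper_width: 0.466
grasp_force: 61.0
```

```bash
python3 -c "
from h import *
go(.545,-.2695,.062,.222)"
```

```text
pos [ 0.5439 -0.2698  0.0713] yaw 0.225 delta tool [0.     0.0011 0.0093] F [-0.5 -0.8 -1. ] w 0.466 t 35.35 q1,q7 [ 1.08 -0.07]
turn after 0.0030320233956637743
```

Call:
nudge_tcp(rows=[[0,0.001,0.004,0,0.3],[0,0,0.004,0,0.3],[0,0,0.001,0,0.3],[0,0,0.001,0,0.3],[0,0,0,0,0.3]])

```text
t: 35.85
eef_pos: [0.5454, -0.2703, 0.0624]
tool_rot: [0.0, 0.624, 0.782, -0.0]
contact_force: [-0.4, 0.1, -0.1]
gripper_width: 0.469
grasp_force: 61.0
```

Call:
nudge_tcp(rows=[[0,0,0.001,0,0.3],[0,0,0.001,0,0.3],[0,0,0,0,0.3]])

```text
t: 36.15
eef_pos: [0.5453, -0.2703, 0.0602]
tool_rot: [-0.0, 0.624, 0.782, -0.0]
contact_force: [-1.1, -0.4, -0.7]
gripper_width: 0.468
grasp_force: 61.0
```

Call:
nudge_tcp(rows=[[0,0,0.001,0,0.3],[0,0,0.001,0,0.3],[0,0,0,0,0.3]])

```text
t: 36.45
eef_pos: [0.5454, -0.2702, 0.0582]
tool_rot: [-0.0, 0.624, 0.782, -0.0]
contact_force: [0.3, 0.6, -0.5]
gripper_width: 0.467
grasp_force: 61.0
```

Past the mouth without resistance; next, the balls.

Call:
nudge_tcp(rows=[[0,0,0.001,0,0.3],[0,0,0.001,0,0.3],[0,0,0.001,0,0.3]])

```text
t: 36.75
eef_pos: [0.5455, -0.2702, 0.0554]
tool_rot: [0.0, 0.624, 0.782, 0.0]
contact_force: [-0.9, 1.0, 2.3]
gripper_width: 0.464
grasp_force: 61.3
```

Call:
nudge_tcp(rows=[[0,0,0.001,0,0.3],[0,0,0.001,0,0.3]])

```text
t: 36.95
eef_pos: [0.5457, -0.2701, 0.0541]
tool_rot: [0.0, 0.624, 0.782, -0.0]
contact_force: [-2.0, 0.9, 7.8]
gripper_width: 0.47
grasp_force: 61.9
```

Call:
nudge_tcp(rows=[[0,0,0.001,0,0.3],[0,0,0.001,0,0.3]])

```text
t: 37.15
eef_pos: [0.5456, -0.2699, 0.0521]
tool_rot: [0.0, 0.624, 0.782, -0.0]
contact_force: [-2.7, 1.8, 6.4]
gripper_width: 0.467
grasp_force: 61.7
```

Call:
nudge_tcp(rows=[[0,0,0.001,0,0.3],[0,0,0.001,0,0.3]])

```text
t: 37.35
eef_pos: [0.5456, -0.2699, 0.05]
tool_rot: [0.0, 0.624, 0.782, 0.0]
contact_force: [-2.1, 1.0, 6.0]
gripper_width: 0.469
grasp_force: 61.7
```

Call:
nudge_tcp(rows=[[0,0,0.0015,0,0.3],[0,0,0.001,0,0.3],[0,0,0,0,1],[0,0,0,0,1],[0,0,0,0,1],[0,0,-0.01,0,1],[0,0,-0.03,0,0],[0,0,0,0,0],[0,0,0,0,0],[0,0,0,0,0],[0,0,0,0,0],[0,0,0,0,0],[0,0,0,0,0],[0,0,0,0,0]])

```text
t: 38.75
eef_pos: [0.5453, -0.2702, 0.0866]
tool_rot: [-0.0, 0.624, 0.782, -0.0]
contact_force: [-0.4, 0.5, -0.2]
gripper_width: 0.001
grasp_force: 0.0
```

Call:
nudge_tcp(rows=[[0,0,0.018,0,0],[0,0,0.003,0,0],[0,0,0.002,0,0]])

```text
t: 39.05
eef_pos: [0.5447, -0.2703, 0.0629]
tool_rot: [-0.001, 0.624, 0.782, -0.0]
contact_force: [-1.4, -0.6, 3.0]
gripper_width: -0.004
grasp_force: 1.9
```

Call:
nudge_tcp(rows=[[0,0,0.002,0,0],[0,0,0.002,0,0]])

```text
t: 39.25
eef_pos: [0.5463, -0.2702, 0.0606]
tool_rot: [0.001, 0.624, 0.782, 0.0]
contact_force: [-0.3, -0.5, 7.8]
gripper_width: -0.001
grasp_force: 3.7
```

Call:
nudge_tcp(rows=[[0,0,0.002,0,0],[0,0,0.002,0,0]])

```text
t: 39.45
eef_pos: [0.5465, -0.2702, 0.057]
tool_rot: [0.001, 0.624, 0.782, 0.0]
contact_force: [-0.5, 0.1, 7.4]
gripper_width: -0.001
grasp_force: 4.0
```

Call:
nudge_tcp(rows=[[0,0,0.002,0,0],[0,0,0,0,0]])

```text
t: 39.65
eef_pos: [0.5459, -0.2703, 0.0561]
tool_rot: [0.001, 0.624, 0.782, -0.001]
contact_force: [-7.0, 0.2, 17.9]
gripper_width: 0.001
grasp_force: 9.2
```

Call:
nudge_tcp(rows=[[0,0,0.001,0,0],[0,0,0.001,0,0],[0,0,0,0,0]])

```text
t: 39.95
eef_pos: [0.546, -0.2703, 0.0559]
tool_rot: [0.001, 0.624, 0.782, -0.001]
contact_force: [-12.9, 0.7, 32.9]
gripper_width: 0.002
grasp_force: 16.6
```

Call:
nudge_tcp(rows=[[0,0,-0.03,0,0],[0,0,-0.045,0,0],[0,0,-0.045,0,0],[0,0,-0.045,0,0],[-0.04,-0.02,0,0,0],[-0.04,-0.02,0,0,0],[-0.04,-0.02,0,0,0],[-0.04,-0.02,0,0,0],[-0.04,-0.02,0,0,0],[0,0,0,0,0],[0,0,0,0,0]])

```text
t: 41.05
eef_pos: [0.4916, -0.4886, 0.2162]
tool_rot: [-0.0, 0.625, 0.781, 0.0]
contact_force: [-1.2, 1.7, 1.2]
gripper_width: 0.004
grasp_force: 0.0
```

Run:
```python
from h import *
import cv2
a=cv2.resize(bot.read_camera("top")[140:260,100:400],None,fx=2.5,fy=2.5,interpolation=cv2.INTER_CUBIC)
b=cv2.resize(bot.read_camera("side")[160:290,190:300],None,fx=2.3,fy=2.3,interpolation=cv2.INTER_CUBIC)
o=np.zeros((600,750,3),np.uint8);o[:300,:750]=a;o[300:300+b.shape[0],:b.shape[1]]=b[:300]
cv2.imwrite("pics/fin.png",o)
```

```text
(no output)
```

View pics/fin.png

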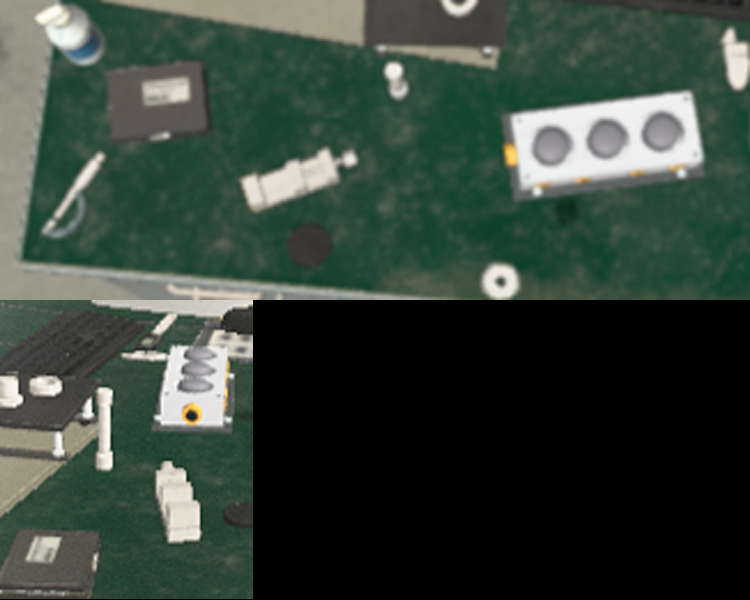

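All three caps, at (551,145), (607,138) and (662,131), sit low and level in their recesses. The bystanders look unmoved and the arm is clear.

```bash
python3 -c "
from station import bot
print(bot.hand_in())"
```

```text
the job is handed in; nothing more can be done
None
```

All three caps are on their matching spigots and pressed to the recess floors, the bystanders look unmoved in the last pictures, and I handed the job in at about 41 s; no verdict came back.

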